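# Seat the tray lid, then wedge the levelling table level and hold it

## Task

Press the lid of the tray on the levelling table down until it is fully home. Then take the black wedge by its grip block and, keeping it flat on the bench, push it thin end first under the middle of the table's low edge until that edge just lifts off its two rubber pads, about 4 mm, so that the table comes level, and no further. Finish while still holding the wedge there, with the robot itself not touching the table, and leave the things around undisturbed.

Things in the scene. Friction and masses are not known exactly. Their poses are not given: they have to be found in the camera images.
- leveller: Levelling table fixed on the bench: grey base (two side rails 12 mm high, joined only at the rear, 130 mm of bare bench between them) and a hinged aluminium plate 160 x 176 mm. Origin: on the bench below the middle of the plate's free front edge. +x from free edge to the hinge (the way to push the wedge), +y along the edge, z up. Rails begin at x = -8 mm. Hinge axis at x = 160, z = 30 mm.
- plate (a joint): Tilt of the table plate about its rear hinge (rad): 0 = free edge resting on the two rubber pads on the rails, 3.5 mm lower than level; grows as the free edge rises (0.01 = 1.6 mm); 0.022 = exactly level. Turns freely and falls back by its weight (about 0.8 kg with tray and lid: 3 to 6 N on the wedge).
- lip (a point): Lowest line of the plate's free edge, at its middle: underside of a round steel rod (8 mm diameter, 116 mm long along the leveller's y). 12 mm above the bench while the plate rests on its pads.
- lid (a joint): How far the tray's lid is pressed down (m): 0 = standing 6 mm proud, 0.006 = fully home against a hard stop. It moves with a stiff friction of about 6 N and stays where it is left.
- lid_top (a point): Centre of the top of the tray lid: flat grey rectangular lid 100 x 120 mm (long side along the leveller's y), on the white tray in the middle of the plate, about 82 mm behind the free edge; its top is about 60 mm above the bench at the start. Press down here.
- wedge: Loose black wedge lying flat, 160 mm long, 28 mm wide, 0.26 kg. Origin: underside, below the centre of its grip block (50 long, along x, 28 wide, 40 mm high). From the block's face at x = 25 mm the ramp runs along +x, falling evenly from 21.3 to 3 mm height at the nose, x = 135 mm (1 in 6). It meets the resting lip with the nose 54 mm past it; each 6 mm more lifts the edge 1 mm.
- wedge_nose (a point): Thin end of the wedge, at its underside, 135 mm from the wedge's origin along its +x.
- tape_roll: Roll of masking tape, 96 mm across, 25 mm high, lying flat; bystander. Origin under its centre.
- lab_timer: Small white bench timer, 62 x 66 x 17 mm; bystander. Origin under its centre.
- pen: White and black marker pen, 138 mm long, 14 mm thick, lying down; bystander. Origin under its centre.
- boat: Small white weighing boat with seeds, 62 x 62 x 14 mm; bystander. Origin under its centre.
There are look-alikes about, which are no part of the job. Of the things that look like the wedge, the larger one is meant.

How it is judged:
By the outcome, as a careful person would: the job done as asked, in the order asked, and still so for the second after the job is handed in, while the arm keeps its last pose, push and grip.
It also fails if it takes over 56 s, if anything falls off the work surface, if the arm or the gripper's body presses on something with over 40 N, if the wrist force passes 120 N, or if a joint passes its speed limit or range.

## Robot

A 6-joint arm with a two-finger parallel gripper is mounted at the origin on a cart in front of the work surface, level with it; the furniture and walls round the work are solid. World frame = base frame: x ahead of the robot, y to its left, z up, the work surface at z = 0. Lengths are in m, angles in rad, forces in N, time in s.
With the tool pointing down it reaches from about 0.35 to 1 m from the base axis. Payload 7.1 kg.
Tool frame: the origin (TCP) lies at the centre of the arm's flange, where the gripper is bolted on; the fingertips stand 173 mm ahead of it and the grasp point (between the pads) lies 155 mm ahead of it; y points along the fingers, z is the direction in which the jaws open and shut, and the axes are right-handed (so a half turn about y gives the same grasp; the last joint's range is limited). The gripper opens to 85 mm and grips with 20 to 120 N. Pads are 22 mm wide; open, the fingers measure 114 mm over their backs; the gripper's body (76 mm by 85 mm) begins 54 mm behind the grasp point. The pads swing forward as they close: fully open they stand 13 mm farther back than shut.
Start: joints at [1.19, 0.423, 1.63, -0, 1.089, -0.019], TCP at [0.221, 0.585, 0.405] pointing down, gripper open.
Joint ranges: [-3, 3], [-0.9, 2.11], [0.09, 2.58], [-1.31, 4.45], [0.11, 2.69], [-2.54, 2.54]. Speed limits (rad/s): [2.39, 2.39, 3.01, 3.14, 3.14, 3.14].

## Interface

Orientations are given as a 3x3 rotation matrix whose columns are the frame's x, y, z axes.
In Python, from bench import * gives the robot as it stands.
- The arm moves only by the tool drive_tool, never from a script. Its argument "motion" is a list of rows, each a list of 3 entries, a list of its own where there are three numbers: the shift along the tool's x, y, z in cm, then the turn, a rotation vector about the tool's x, y, z in degrees, then the finger opening in cm, from 0 to 8.54. In form: [[[dx, dy, dz], [ax, ay, az], fingers], ...]. A call has 1 to 20 rows; each row is the pose to reach, as a shift and turn from the pose measured when the call began, along the tool's axes at that moment; what a row does not reach only later rows make up. A row lasts 1/12 s, in which the tool goes at most 41.7 mm and 7.16 degrees, less where a joint would pass 70% of its speed; a pose out of reach is approached as far as the arm can. A call with a gripper value outside its range is refused whole. The fingers move at their own pace and stop on an object; "grip_force" is the grip in N (left out, the last holds). Time passes only in rows, so rows that repeat a pose let the fingers close. It gives the time, the measured TCP pose, the force and the opening at its end, in the units of the state.
- read_state(): the state, without advancing time (a new reading comes with each control period).
- snapshot(name): name is "scene" or "side" or "wrist"; returns a dict with "frame" (480x640x3 uint8, blue, green, red), "fx", "fy", "cx", "cy" (pixels), "dist_coeffs" ([k1, k2, p1, p2, k3] as OpenCV has them; the pictures are not rectified), "origin" and "rotation" of the camera in the world. Camera axes: x right, y up, looking along -z (the intrinsics and any distortion apply to the point x, -y, -z); pixel columns grow to the right and rows downward; lengths in m; the calibration is good to about 2 mm. A picture is of the moment at which its call begins. There is no depth.
- sign_off(): hands the job in, once; it reports no verdict.
Trained networks look in a picture, given as the dict that the camera call returned (one of the last four; its "shot" number tells which), for a name from the list of things; names that differ only in an ending like _2 or _b are one class to them, and where a whole thing is asked for, a point or a joint stands for the part that bears it (a point fixed in the world has none). Each returns a list of dicts, best first, with "confidence" (0 to 1); they miss things now and then, are a little off and sometimes report something else, mostly with a low value. They report only what shows in the picture. A call takes as long as a camera call. They do not tell look-alikes from the thing itself.
- outline_of(picture, target): "mask" (480x640 bool, what is visible of it) and "rect" ([centre column, centre row, width, height] in pixels, round what is visible of it).
- spot_point(picture, target): "centre" ([column, row] in pixels: a listed point, or the origin of a listed thing).
The state is a dict: "t": time; "joint_positions": joint angles; "joint_velocities": joint speeds; "effort": joint torques, N m; "tcp_pos": TCP position; "ee_rot": TCP orientation; "force": force on the tool from outside, world axes, zero at the start; "ft_torque": the same for the moment, N m; "gripper_width": finger opening in m.
Only numpy, scipy, OpenCV 4.12 (cv2) and the standard library are available. Lean on these libraries where they do the work, as an engineer would, in place of code of your own. Each camera call takes 0.05 s, during which the arm holds its last target.

## Working session

There is one attempt and no reset: what is moved stays moved. The work goes in short steps, Python scripts to look and compute and a tool call to move; the robot and the scene stay as the last step left them, time stands still between calls to the robot, and variables do not carry over. Pictures are saved under pics/ and viewed, and the job is handed in when it is done.

Besides the shell and the picture viewer there is one more tool, called after "Request:" as name(argument=value, ...) on one line, values as JSON. drive_tool: Moves the arm, as the interface text tells. Its arguments: {"type":"object","properties":{"motion":{"type":"array","items":{"type":"array"}},"grip_force":{"type":"number"}},"required":["motion"]}

```bash
ls; mkdir -p pics; cat > h.py <<'E'
from bench import *
import numpy as np, cv2
def ray(p,uv):
    K=np.array([[p['fx'],0,p['cx']],[0,p['fy'],p['cy']],[0,0,1.]])
    n=cv2.undistortPoints(np.array(uv,float).reshape(-1,1,2),K,np.array(p['dist_coeffs'],float))[:,0]
    d=np.c_[n[:,0],-n[:,1],-np.ones(len(n))]
    return np.array(p['origin']),d@np.array(p['rotation']).T
def atz(p,uv,z):
    o,d=ray(p,uv); return o+d*((z-o[2])/d[:,2])[:,None]
def proj(p,X):
    K=np.array([[p['fx'],0,p['cx']],[0,p['fy'],p['cy']],[0,0,1.]])
    c=(np.array(X,float).reshape(-1,3)-np.array(p['origin']))@np.array(p['rotation'])
    c=c*[1,-1,-1]
    return cv2.projectPoints(c,np.zeros(3),np.zeros(3),K,np.array(p['dist_coeffs'],float))[0][:,0]
E
python3 - <<'E'
from h import *
np.set_printoptions(precision=4,suppress=True)
s=read_state(); print(s)
for n in ['scene','side','wrist']:
    p=snapshot(n); cv2.imwrite(f'pics/{n}0.png',p['frame']); print(n,p['origin'],np.array(p['rotation']).round(3).tolist(),p['fx'])
    for t in ['leveller','lip','lid_top','wedge','wedge_nose','tape_roll','lab_timer','pen','boat']:
        print(n,t,[(np.round(r['centre'],1).tolist(),round(r['confidence'],2)) for r in spot_point(p,t)])
E
```

```text
pics
{'t': 0.0, 'joint_positions': array([ 1.19  ,  0.4239,  1.6307, -0.    ,  1.0886, -0.019 ]), 'joint_velocities': array([ 0.0023, -0.0003,  0.0011, -0.0003, -0.0022,  0.    ]), 'effort': array([  0.0016, -55.7386, -28.1744,   0.0001,   0.0073,   0.    ]), 'tcp_pos': array([0.2211, 0.5843, 0.4039]), 'ee_rot': array([[ 0.9353, -0.0006,  0.354 ],
       [-0.354 , -0.0015,  0.9353],
       [-0.    , -1.    , -0.0016]]), 'force': array([-0.58  ,  0.5792,  0.3557]), 'ft_torque': array([ 0.0093,  0.0064, -0.0343]), 'gripper_width': 0.0855627200409903}
scene [-0.3156 -1.053   0.9733] [[0.784, 0.331, -0.526], [-0.621, 0.429, -0.656], [0.008, 0.84, 0.542]] 620.9918413079636
scene leveller [([329.4, 272.9], 0.84), ([191.8, 213.4], 0.38)]
scene lip [([328.4, 268.3], 0.87)]
scene lid_top [([352.8, 264.5], 0.88), ([243.0, 221.9], 0.42)]
scene wedge [([235.5, 248.7], 0.66), ([242.9, 222.4], 0.65)]
scene wedge_nose [([283.0, 235.9], 0.97), ([203.5, 244.8], 0.89)]
scene tape_roll [([353.0, 210.8], 0.66)]
scene lab_timer [([442.7, 326.0], 0.16)]
scene pen [([189.4, 214.8], 0.6)]
scene boat [([440.0, 326.5], 0.67), ([387.7, 238.0], 0.27)]
side [ 0.2362 -1.3787  1.1578] [[0.971, 0.146, -0.187], [-0.237, 0.569, -0.787], [-0.008, 0.809, 0.587]] 584.8933701343902
side leveller [([311.4, 287.4], 0.65)]
side lip [([312.3, 281.9], 0.94)]
side lid_top [([324.1, 284.4], 0.67)]
side wedge [([275.1, 229.5], 0.7), ([254.2, 247.9], 0.69)]
side wedge_nose [([307.3, 243.8], 0.88), ([236.7, 233.0], 0.61)]
side tape_roll [([374.5, 237.8], 0.83)]
side lab_timer [([383.6, 267.5], 0.84)]
side pen [([242.8, 207.8], 0.5)]
side boat [([366.9, 355.8], 0.88)]
wrist [0.1514 0.6124 0.3747] [[0.354, -0.894, -0.275], [0.935, 0.339, 0.103], [0.001, -0.293, 0.956]] 364.42549597070695
wrist leveller []
wrist lip []
wrist lid_top []
wrist wedge []
wrist wedge_nose []
wrist tape_roll []
wrist lab_timer []
wrist pen [([296.9, 351.7], 0.71)]
wrist boat []
```

View pics/scene0.png

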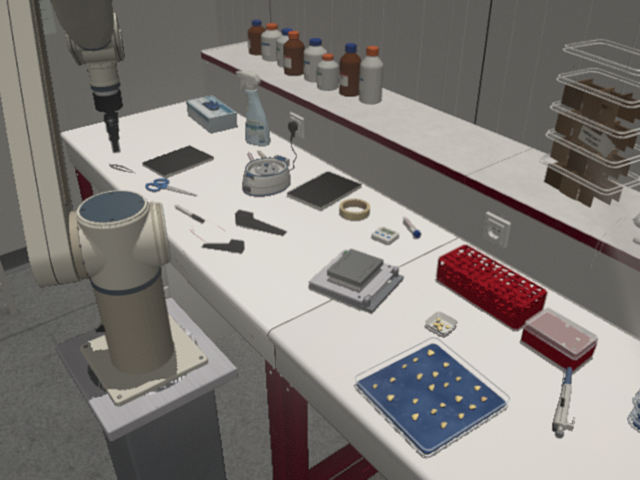

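View pics/side0.png

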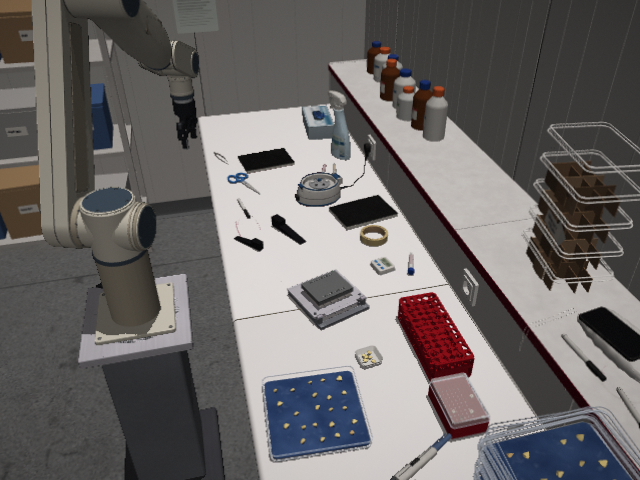

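View pics/wrist0.png

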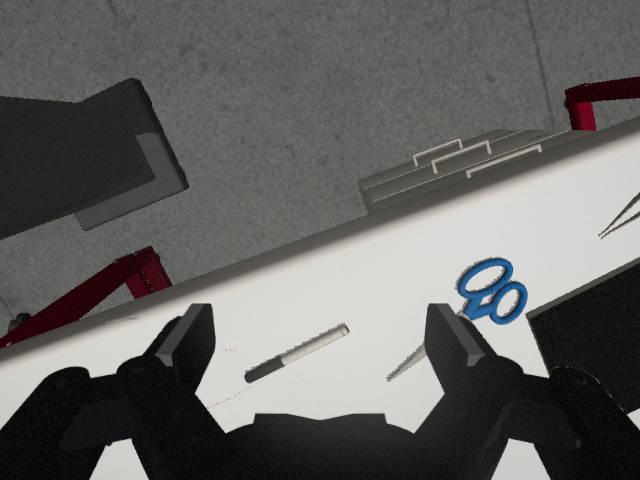

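Candidates for the wedge: A has its block at scene (243,217), nose (284,235), side (278,221)→(305,243). B has its block at scene (237,246), nose (203,245), side (256,246)→(236,234). The dark mats and the scooped things are not wedges. A looks larger, so I'll check it in a close crop and measure.

```bash
python3 - <<'E'
from h import *
np.set_printoptions(precision=4,suppress=True)
P={}
for n in ['scene','side']:
    p=P[n]=snapshot(n)
    f=p['frame']
    if n=='scene': a=f[190:310,170:420]
    else: a=f[190:330,220:420]
    cv2.imwrite(f'pics/{n}_crop.png',cv2.resize(a,None,fx=3 if n=='scene' else 4,fy=3 if n=='scene' else 4,interpolation=cv2.INTER_CUBIC))
    for t,z in [('leveller',0),('lip',.012),('lid_top',.06),('wedge',0),('wedge_nose',0),('tape_roll',0),('lab_timer',0),('pen',0),('boat',0)]:
        for r in spot_point(p,t):
            print(n,t,round(r['confidence'],2),np.round(r['centre'],1),atz(p,r['centre'],z)[0])
E
```

```text
scene leveller 0.74 [326.6 272.1] [ 0.5256 -0.0021  0.    ]
scene lip 0.78 [329.1 267.8] [ 0.5326 -0.0038  0.012 ]
scene lip 0.71 [241.  221.3] [0.4734 0.344  0.012 ]
scene lid_top 0.56 [354.  262.7] [ 0.5548 -0.0777  0.06  ]
scene wedge 0.74 [241.6 222.1] [0.4822 0.3563 0.    ]
scene wedge 0.62 [236.7 251.5] [0.3873 0.2291 0.    ]
scene wedge_nose 0.82 [203.2 241.9] [0.3368 0.3302 0.    ]
scene wedge_nose 0.79 [281.7 233.1] [0.5424 0.2313 0.    ]
scene wedge_nose 0.23 [387.9 239.3] [0.7665 0.0161 0.    ]
scene tape_roll 0.92 [353.4 213.6] [0.7824 0.1888 0.    ]
scene tape_roll 0.28 [354.3 264.5] [ 0.6071 -0.0206  0.    ]
scene lab_timer 0.68 [385.7 238.6] [0.764  0.0228 0.    ]
scene pen 0.7 [190.  213.9] [0.3817 0.4956 0.    ]
scene boat 0.59 [441.2 325.7] [ 0.6065 -0.3415  0.    ]
side leveller 0.94 [310.8 286. ] [ 0.5214 -0.01    0.    ]
side leveller 0.31 [368.8 358.2] [ 0.6052 -0.3425  0.    ]
side lip 0.74 [310.9 282.3] [ 0.5227 -0.0068  0.012 ]
side lid_top 0.87 [326.1 284.6] [ 0.5517 -0.0857  0.06  ]
side lid_top 0.36 [312.1 280.9] [ 0.5156 -0.0588  0.06  ]
side wedge 0.84 [278.2 229.3] [0.4789 0.324  0.    ]
side wedge 0.61 [255.7 249.7] [0.3839 0.2221 0.    ]
side wedge_nose 0.64 [235.2 237.1] [0.3258 0.3134 0.    ]
side wedge_nose 0.59 [303.3 243. ] [0.5472 0.2204 0.    ]
side tape_roll 0.77 [368.4 240. ] [0.7676 0.1823 0.    ]
side lab_timer 0.89 [382.6 268.9] [0.7638 0.017  0.    ]
side pen 0.52 [240.8 210.2] [0.3668 0.483  0.    ]
side boat 0.87 [368.5 358.1] [ 0.6045 -0.342   0.    ]
```

View pics/scene_crop.png

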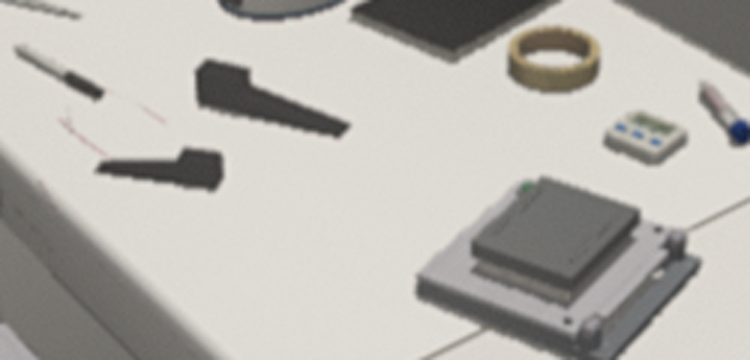

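View pics/side_crop.png

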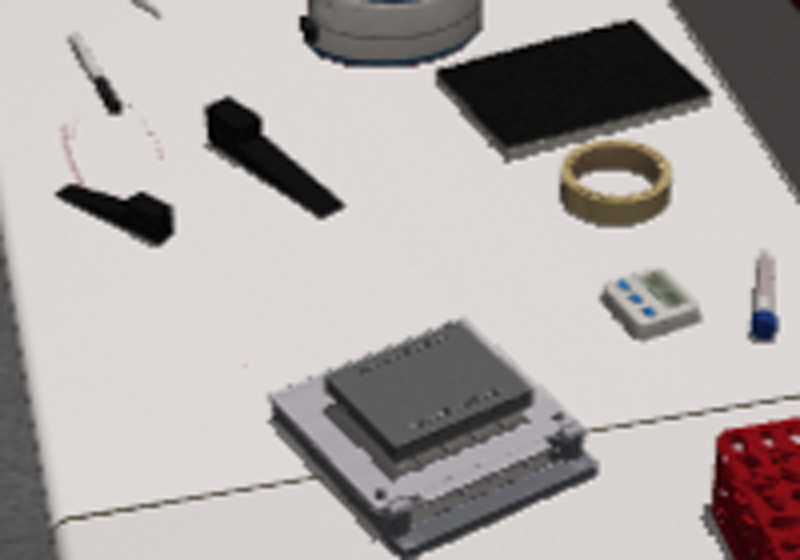

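The crops show wedge A with its block at scene crop (225,85), nose (345,130). It is clearly longer than B, so A is the one. The table's hinge knuckles are at crop (676,240) and (590,325), so the free edge is the upper-left one, facing the wedges. Next I'll fit the poses from corners.

```bash
python3 - <<'E'
from h import *
from scipy.optimize import least_squares
np.set_printoptions(precision=4,suppress=True)
P={n:snapshot(n) for n in ['scene','side']}
pix={'scene':np.array([(475,243),(540,178),(640,215),(572,280)])/3+[170,190],
'side':np.array([(327,388),(462,320),(532,395),(400,450)])/4+[220,190]}
for n in P: print(n,atz(P[n],pix[n],.06)[:,:2].tolist())
# lid corners: free edge is which? x-> -69deg. corners local (x about 82)
loc=np.array([(32,-60,60),(32,60,60),(132,60,61),(132,-60,61)])/1000.
def T(q,l):
    c,s=np.cos(q[2]),np.sin(q[2]); return np.c_[q[0]+c*l[:,0]-s*l[:,1],q[1]+s*l[:,0]+c*l[:,1],l[:,2]]
for names in (['scene'],['side'],['scene','side']):
    f=lambda q:np.concatenate([(proj(P[n],T(q,loc))-pix[n]).ravel() for n in names])
    r=least_squares(f,[.523,-.005,-1.2]); print(names,r.x,np.degrees(r.x[2]),np.abs(r.fun).max())
# wedge: block top corners & nose via outline? quick fit w/ outline mask corners
for n in P:
    for r in outline_of(P[n],'wedge'):
        print(n,r['confidence'],r['rect'],int(r['mask'].sum()))
# nose corners
pn={'scene':np.array([(335,136),(349,124)])/3+[170,190],'side':np.array([(324,216),(345,205)])/4+[220,190]}
pb={'scene':np.array([(204,61),(248,70)])/3+[170,190],'side':np.array([(208,104),(228,97),(259,112),(243,124)])/4+[220,190]}
for n in P: print(n,'nose',atz(P[n],pn[n],.0015)[:,:2].tolist(),'top',atz(P[n],pb[n],.04)[:,:2].tolist(), atz(P[n],pb[n],.04)[:,:2].mean(0))
E
```

```text
scene [[0.48013337880828694, -0.0658815985837905], [0.5865006879879509, -0.024267269987997775], [0.6175868199858492, -0.12044974894431038], [0.5105818061357865, -0.15469385546439907]]
side [[0.4799237862616562, -0.078827396480867], [0.5961948554026378, -0.025219775252697474], [0.6231594801716478, -0.12346248202070975], [0.5157913587791536, -0.15865462363865368]]
['scene'] [ 0.5212 -0.0143 -1.2295] -70.44348383992009 1.8373826279223522
['side'] [ 0.5255 -0.0199 -1.222 ] -70.01484115360228 1.7764203695603555
['scene', 'side'] [ 0.5235 -0.0156 -1.2266] -70.27875573468005 2.5941177941516003
scene 0.83 [261.5, 221.4, 53.6, 26.9] 598
scene 0.63 [222.7, 246.1, 44.4, 17.9] 357
side 0.71 [288.8, 230.2, 38.0, 24.7] 350
side 0.63 [250.2, 243.6, 33.6, 16.0] 219
scene nose [[0.5340452966119547, 0.21942029375038818], [0.5574544830390249, 0.22903537332975898]] top [[0.476697755377618, 0.36282839613018325], [0.5018206150340323, 0.3211169570775054]] [0.4893 0.342 ]
side nose [[0.5380111232750538, 0.21450135621648192], [0.5587977414578504, 0.22590063910996738]] top [[0.46409066448713954, 0.35307485043503317], [0.483182948324281, 0.3599606193677791], [0.5052641862869628, 0.3291561393767588], [0.4882117973987543, 0.3137706449829971]] [0.4852 0.339 ]
```

Request:
drive_tool(motion=[[[54.5, 0, -51.3], [0, 49.5, 0], 0], [[54.5, 0, -51.3], [0, 49.5, 0], 0], [[54.5, 0, -51.3], [0, 49.5, 0], 0], [[54.5, 0, -51.3], [0, 49.5, 0], 0], [[54.5, 0, -51.3], [0, 49.5, 0], 0], [[54.5, 0, -51.3], [0, 49.5, 0], 0], [[54.5, 0, -51.3], [0, 49.5, 0], 0], [[54.5, 0, -51.3], [0, 49.5, 0], 0], [[54.5, 0, -51.3], [0, 49.5, 0], 0], [[54.5, 0, -51.3], [0, 49.5, 0], 0], [[54.5, 0, -51.3], [0, 49.5, 0], 0], [[54.5, 0, -51.3], [0, 49.5, 0], 0], [[54.5, 0, -51.3], [0, 49.5, 0], 0], [[54.5, 0, -51.3], [0, 49.5, 0], 0], [[54.5, 0, -51.3], [0, 49.5, 0], 0], [[54.5, 0, -51.3], [0, 49.5, 0], 0], [[54.5, 0, -51.3], [0, 49.5, 0], 0], [[54.5, 0, -51.3], [0, 49.5, 0], 0], [[54.5, 0, -51.3], [0, 49.5, 0], 0], [[54.5, 0, -51.3], [0, 49.5, 0], 0]], grip_force=30)

```text
t: 4.37
tcp_pos: [0.5499, -0.0901, 0.4045]
ee_rot: [[0.335, 0.0, 0.942], [-0.942, 0.0, 0.335], [-0.0, -1.0, 0.0]]
force: [-0.2, 0.5, -1.1]
gripper_width: 0.0001
```

```bash
python3 - <<'E'
from h import *
np.set_printoptions(precision=4,suppress=True)
p=snapshot('wrist'); cv2.imwrite('pics/wrist1.png',p['frame']); print(p['origin'])
for t,z in [('leveller',0),('lip',.012),('lid_top',.06),('lab_timer',0)]:
    for r in spot_point(p,t): print(t,round(r['confidence'],2),np.round(r['centre'],1),atz(p,r['centre'],z)[0])
E
```

```text
[ 0.525  -0.0182  0.3745]
leveller 0.6 [328.9 114.3] [ 0.5293 -0.0018  0.    ]
lip 0.76 [328.1 113. ] [ 0.528  -0.0014  0.012 ]
lid_top 0.93 [325.9 210.1] [ 0.5536 -0.081   0.06  ]
lab_timer 0.77 [555.6 164.5] [0.768  0.0338 0.    ]
```

View pics/wrist1.png

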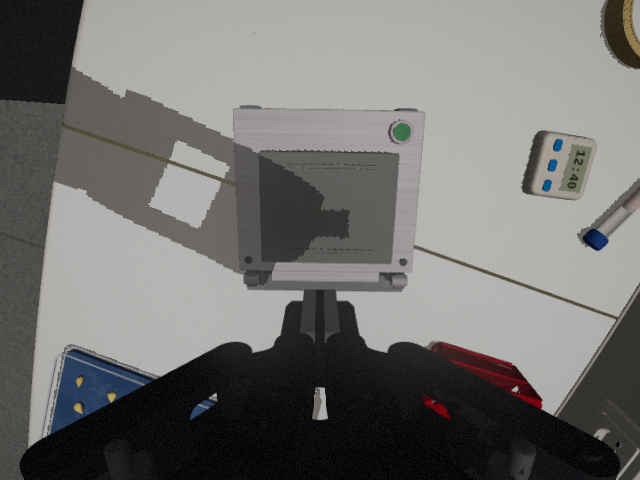

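```bash
python3 - <<'E'
from h import *
from scipy.optimize import least_squares
np.set_printoptions(precision=4,suppress=True)
p=snapshot('wrist'); f=p['frame']
cv2.imwrite('pics/wc.png',cv2.resize(f[95:300,225:435],None,fx=2.9,fy=2.9,interpolation=cv2.INTER_CUBIC))
pl=atz(p,[(233,108),(424,112)],.026); print('plate edge',pl,np.linalg.norm(pl[0]-pl[1]),pl.mean(0))
pix=np.array([(259,153),(398,150),(395,264),(264,264)])
w=atz(p,pix,.06); print(w, w.mean(0), [np.linalg.norm(w[i]-w[(i+1)%4]) for i in range(4)])
d=w[2]+w[3]-w[0]-w[1]; e=w[1]+w[2]-w[0]-w[3]; print(np.degrees(np.arctan2(d[1],d[0])),np.degrees(np.arctan2(e[1],e[0]))-90)
e=pl[1]-pl[0];print(np.degrees(np.arctan2(e[1],e[0]))-90)
E
```

```text
plate edge [[ 0.4432 -0.0239  0.026 ]
 [ 0.6083  0.0322  0.026 ]] 0.17442786586776363 [0.5257 0.0042 0.026 ]
[[ 0.4822 -0.0506  0.06  ]
 [ 0.5918 -0.0083  0.06  ]
 [ 0.63   -0.1037  0.06  ]
 [ 0.5161 -0.1448  0.06  ]] [ 0.555  -0.0769  0.06  ] [np.float64(0.11755224617001528), np.float64(0.1028087105616172), np.float64(0.12104772332954089), np.float64(0.10013013683918638)]
-69.1809344535071 -69.53362673852024
-71.22507055666085
```

View pics/wc.png

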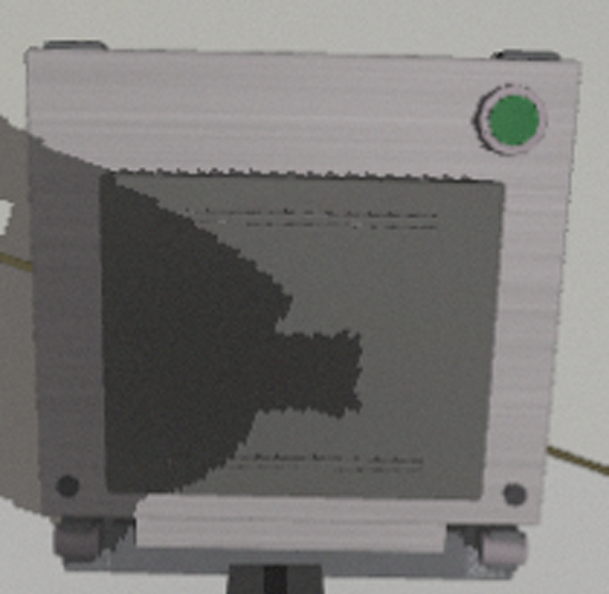

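```bash
python3 - <<'E'
from h import *
np.set_printoptions(precision=4,suppress=True)
p=snapshot('wrist')
c=lambda a:np.array(a)/2.9+[225,95]
pl=atz(p,c([(26,50),(581,62),(540,524)]),.028); print('plate edge',pl,np.linalg.norm(pl[0]-pl[1]),pl[:2].mean(0))
w=atz(p,c([(102,172),(503,182),(482,499),(107,492)]),.06); print(w, w.mean(0), [np.linalg.norm(w[i]-w[(i+1)%4]) for i in range(4)])
d=w[2]+w[3]-w[0]-w[1]; e=w[1]+w[2]-w[0]-w[3]; print(np.degrees(np.arctan2(d[1],d[0])),np.degrees(np.arctan2(e[1],e[0]))-90)
e=pl[1]-pl[0];print(np.degrees(np.arctan2(e[1],e[0]))-90)
E
```

```text
plate edge [[ 0.4457 -0.0272  0.028 ]
 [ 0.6107  0.0289  0.028 ]
 [ 0.662  -0.119   0.028 ]] 0.17430894704454958 [0.5282 0.0009 0.028 ]
[[ 0.4836 -0.0514  0.06  ]
 [ 0.5949 -0.0141  0.06  ]
 [ 0.6281 -0.1078  0.06  ]
 [ 0.5147 -0.1462  0.06  ]] [ 0.5553 -0.0799  0.06  ] [np.float64(0.11738636834290837), np.float64(0.09936208869434358), np.float64(0.11974192002779187), np.float64(0.09975659037269959)]
-71.17708025264585 -71.39765812131029
-71.25248910694158
```

Request:
drive_tool(motion=[[[-0.8, 4, 0.9], [0, 0.8, 0], 0], [[-0.8, 8, 0.9], [0, 0.8, 0], 0], [[-0.8, 12, 0.9], [0, 0.8, 0], 0], [[-0.8, 15, 0.9], [0, 0.8, 0], 0], [[-0.8, 16.2, 0.9], [0, 0.8, 0], 0], [[-0.8, 16.5, 0.9], [0, 0.8, 0], 0], [[-0.8, 16.7, 0.9], [0, 0.8, 0], 0], [[-0.8, 16.8, 0.9], [0, 0.8, 0], 0], [[-0.8, 16.9, 0.9], [0, 0.8, 0], 0], [[-0.8, 17.0, 0.9], [0, 0.8, 0], 0], [[-0.8, 17.1, 0.9], [0, 0.8, 0], 0]])

```text
t: 5.63
tcp_pos: [0.5552, -0.0766, 0.2351]
ee_rot: [[0.327, 0.002, 0.945], [-0.945, -0.0, 0.327], [0.001, -1.0, 0.002]]
force: [-0.0, -0.4, -0.0]
gripper_width: -0.0001
```

Request:
drive_tool(motion=[[[0.2, 0.1, 0], [0, 0, 0], 0], [[0.2, 0.2, 0], [0, 0, 0], 0], [[0.2, 0.3, 0], [0, 0, 0], 0], [[0.2, 0.35, 0], [0, 0, 0], 0], [[0.2, 0.4, 0], [0, 0, 0], 0], [[0.2, 0.4, 0], [0, 0, 0], 0]])

```text
t: 6.13
tcp_pos: [0.5561, -0.0785, 0.2314]
ee_rot: [[0.327, 0.003, 0.945], [-0.945, -0.001, 0.327], [0.001, -1.0, 0.002]]
force: [-0.4, -0.1, 4.5]
gripper_width: -0.0001
```

Contact at z≈0.2314, so the tip is at about 0.058 to 0.06. I'll keep pressing gently.

Request:
drive_tool(motion=[[[0, 0.1, 0], [0, 0, 0], 0], [[0, 0.2, 0], [0, 0, 0], 0], [[0, 0.3, 0], [0, 0, 0], 0], [[0, 0.4, 0], [0, 0, 0], 0], [[0, 0.4, 0], [0, 0, 0], 0]])

```text
t: 6.55
tcp_pos: [0.5561, -0.0786, 0.2274]
ee_rot: [[0.327, 0.003, 0.945], [-0.945, -0.001, 0.327], [0.002, -1.0, 0.003]]
force: [-0.8, -0.9, 2.8]
gripper_width: 0.0002
```

Request:
drive_tool(motion=[[[0, 0.05, 0], [0, 0, 0], 0], [[0, 0.1, 0], [0, 0, 0], 0], [[0, 0.15, 0], [0, 0, 0], 0], [[0, 0.15, 0], [0, 0, 0], 0]])

```text
t: 6.88
tcp_pos: [0.5562, -0.0787, 0.2271]
ee_rot: [[0.327, 0.003, 0.945], [-0.945, -0.001, 0.327], [0.002, -1.0, 0.003]]
force: [-4.1, 0.3, 16.7]
gripper_width: 0.0001
```

Request:
drive_tool(motion=[[[0, 0.1, 0], [0, 0, 0], 0], [[0, 0.18, 0], [0, 0, 0], 0], [[0, 0.22, 0], [0, 0, 0], 0], [[0, 0.22, 0], [0, 0, 0], 0]])

```text
t: 7.22
tcp_pos: [0.5562, -0.0786, 0.2269]
ee_rot: [[0.327, 0.003, 0.945], [-0.945, -0.001, 0.327], [0.002, -1.0, 0.003]]
force: [-8.1, 0.8, 25.8]
gripper_width: -0.0001
```

Request:
drive_tool(motion=[[[0, -0.5, 0], [0, 0, 0], 0], [[0, -3, 0], [0, 0, 0], 0], [[0, -7, 0], [0, 0, 0], 0], [[0, -11, 0], [0, 0, 0], 0], [[-4, -14, 1], [0, -3, 0], 8.5], [[-8, -15, 2], [0, -9, 0], 8.5], [[-42, -15, 7], [0, -9, 0], 8.5], [[-42, -15, 7], [0, -9, 0], 8.5], [[-42, -15, 7], [0, -9, 0], 8.5], [[-42, -15, 7], [0, -9, 0], 8.5], [[-42, -15, 7], [0, -9, 0], 8.5], [[-42, -15, 7], [0, -9, 0], 8.5], [[-42, -15, 7], [0, -9, 0], 8.5], [[-42, -15, 7], [0, -9, 0], 8.5], [[-42, -15, 7], [0, -9, 0], 8.5], [[-42, -15, 7], [0, -9, 0], 8.5], [[-42, -15, 7], [0, -9, 0], 8.5]])

```text
t: 8.63
tcp_pos: [0.4839, 0.3422, 0.3757]
ee_rot: [[0.473, 0.002, 0.881], [-0.881, -0.002, 0.473], [0.002, -1.0, 0.001]]
force: [0.4, -0.3, 0.2]
gripper_width: 0.0852
```

```bash
python3 - <<'E'
from h import *
np.set_printoptions(precision=4,suppress=True)
p=snapshot('wrist'); cv2.imwrite('pics/wrist2.png',p['frame']); print(p['origin'],read_state()['tcp_pos'])
for t,z in [('wedge',0),('wedge_nose',0),('leveller',0)]:
    for r in spot_point(p,t): print(t,round(r['confidence'],2),np.round(r['centre'],1),atz(p,r['centre'],z)[0])
p=snapshot('side'); cv2.imwrite('pics/side2.png',cv2.resize(p['frame'][190:330,220:420],None,fx=4,fy=4,interpolation=cv2.INTER_CUBIC))
E
```

```text
[0.4488 0.4095 0.3455] [0.4842 0.3412 0.3757]
wedge 0.83 [320.3 207.6] [0.4851 0.3451 0.    ]
wedge 0.7 [188.1 258.2] [0.3914 0.2357 0.    ]
wedge_nose 0.81 [320.  331.5] [0.5493 0.2249 0.    ]
```

View pics/wrist2.png

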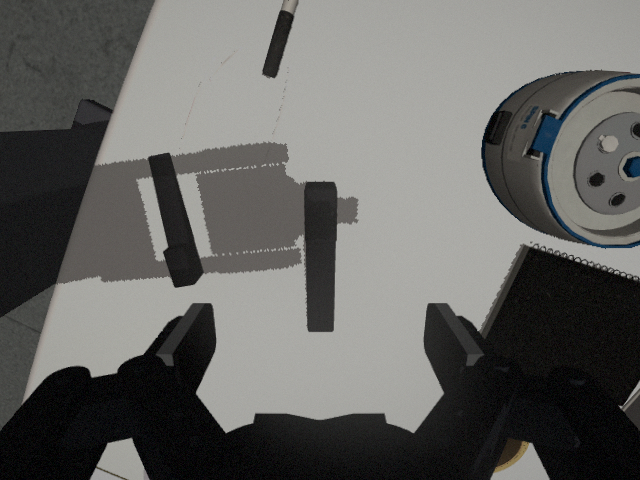

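View pics/side2.png

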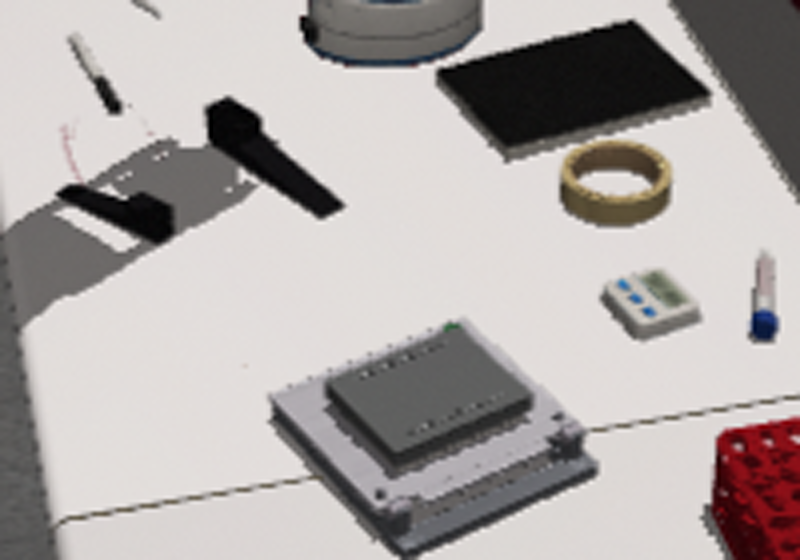

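```bash
python3 - <<'E'
from h import *
np.set_printoptions(precision=4,suppress=True)
p=snapshot('wrist'); s=read_state()
cv2.imwrite('pics/wc2.png',cv2.resize(p['frame'][170:345,250:390],None,fx=4,fy=3.4,interpolation=cv2.INTER_CUBIC))
n=atz(p,[(308,331),(333,331)],.0); b=atz(p,[(304.5,183),(336.5,183)],.04); 
print(n,b,np.linalg.norm(n[0]-n[1]),np.linalg.norm(b[0]-b[1]))
v=(n.mean(0)-b.mean(0))[:2]; print(np.linalg.norm(v),np.degrees(np.arctan2(v[1],v[0])))
u=v/np.linalg.norm(v); o=n.mean(0)[:2]-.135*u; o2=b.mean(0)[:2]+.025*u; print(o,o2)
for q in (o,o2): print((s['ee_rot'].T@np.r_[q-s['tcp_pos'][:2],0])*100)
print(s['tcp_pos'],np.degrees(np.arctan2(s['ee_rot'][1,0],s['ee_rot'][0,0])))
E
```

```text
[[0.5384 0.2167 0.    ]
 [0.5623 0.2294 0.    ]] [[0.4606 0.3627 0.04  ]
 [0.4843 0.3753 0.04  ]] 0.027043576251424062 0.026872273618073095
0.16547983357790474 -61.90512065009088
[0.4868 0.3422] [0.4842 0.347 ]
[-0.091   0.0004  0.2574]
[-0.639  -0.0009  0.2563]
[0.485  0.3401 0.3764] -62.02218128228057
```

View pics/wc2.png

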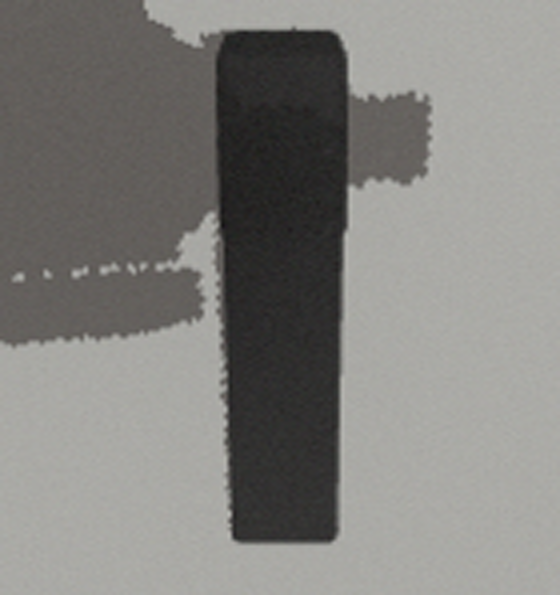

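Request:
drive_tool(motion=[[[-0.3, 4, 0.25], [0, 0, 0], 8.5], [[-0.3, 8, 0.25], [0, 0, 0], 8.5], [[-0.3, 12, 0.25], [0, 0, 0], 8.5], [[-0.3, 15, 0.25], [0, 0, 0], 8.5], [[-0.3, 17, 0.25], [0, 0, 0], 8.5], [[-0.3, 18.5, 0.25], [0, 0, 0], 8.5], [[-0.3, 19.4, 0.25], [0, 0, 0], 8.5], [[-0.3, 19.7, 0.25], [0, 0, 0], 8.5], [[-0.3, 19.7, 0.25], [0, 0, 0], 8.5]])

```text
t: 9.68
tcp_pos: [0.4866, 0.3433, 0.1791]
ee_rot: [[0.468, 0.003, 0.883], [-0.883, -0.001, 0.468], [0.002, -1.0, 0.002]]
force: [-0.0, 0.1, -0.0]
gripper_width: 0.0849
```

Request:
drive_tool(motion=[[[0, 0, 0], [0, 0, 0], 2.0], [[0, 0, 0], [0, 0, 0], 2.0], [[0, 0, 0], [0, 0, 0], 2.0], [[0, 0, 0], [0, 0, 0], 2.0], [[0, 0, 0], [0, 0, 0], 2.0], [[0, 0, 0], [0, 0, 0], 2.0], [[0, 0, 0], [0, 0, 0], 2.0], [[0, 0, 0], [0, 0, 0], 2.0]], grip_force=50)

```text
t: 10.35
tcp_pos: [0.4867, 0.3435, 0.18]
ee_rot: [[0.468, 0.003, 0.883], [-0.883, -0.001, 0.468], [0.002, -1.0, 0.002]]
force: [-1.4, -0.8, 7.2]
gripper_width: 0.0275
```

```bash
python3 - <<'E'
from h import *
np.set_printoptions(precision=4,suppress=True)
p=snapshot('wrist'); s=read_state()
cv2.imwrite('pics/wrist3.png',p['frame']);print(p['origin'],s['tcp_pos'],s['gripper_width'])
for t,z in [('wedge',0),('wedge_nose',0)]:
    for r in spot_point(p,t): print(t,round(r['confidence'],2),np.round(r['centre'],1),atz(p,r['centre'],z)[0])
p=snapshot('side'); cv2.imwrite('pics/side3.png',cv2.resize(p['frame'][190:330,220:420],None,fx=4,fy=4,interpolation=cv2.INTER_CUBIC))
E
```

```text
[0.4519 0.411  0.1497] [0.4867 0.3435 0.1799] 0.027694910302055366
wedge 0.88 [ 57.8 386.3] [0.3913 0.2369 0.    ]
wedge 0.76 [318.7 297.9] [0.4865 0.3459 0.    ]
```

View pics/wrist3.png

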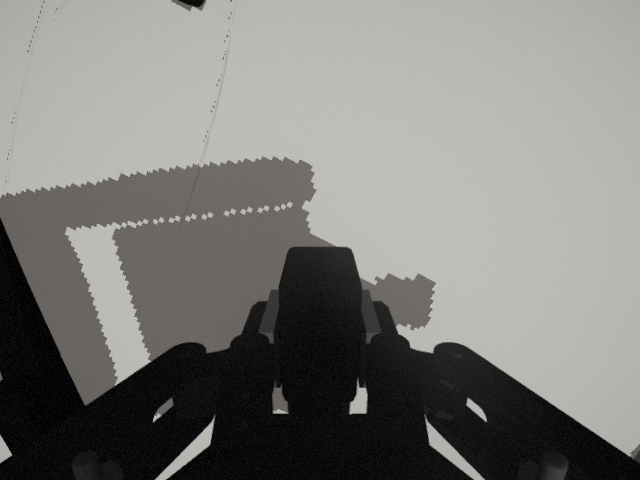

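View pics/side3.png

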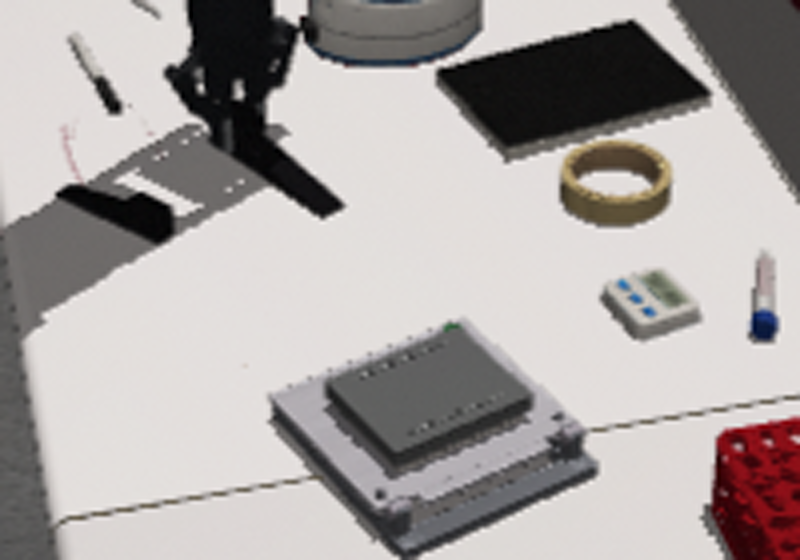

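Request:
drive_tool(motion=[[[1.3, 0, -0.8], [0, 0.8, 0], 2.0], [[2.6, 0, -1.6], [0, 1.6, 0], 2.0], [[3.9, 0, -2.5], [0, 2.4, 0], 2.0], [[5.2, 0, -3.3], [0, 3.2, 0], 2.0], [[6.5, 0, -4.1], [0, 4.0, 0], 2.0], [[7.8, 0, -5.0], [0, 4.8, 0], 2.0], [[9.1, 0, -5.8], [0, 5.6, 0], 2.0], [[10.4, 0, -6.6], [0, 6.4, 0], 2.0], [[11.7, 0, -7.4], [0, 7.2, 0], 2.0], [[13.0, 0, -8.3], [0, 8.0, 0], 2.0], [[14.3, 0, -9.1], [0, 8.8, 0], 2.0], [[15.2, 0, -9.7], [0, 9.3, 0], 2.0], [[15.2, 0, -9.7], [0, 9.3, 0], 2.0], [[15.2, 0, -9.7], [0, 9.3, 0], 2.0]])

```text
t: 11.72
tcp_pos: [0.4721, 0.1628, 0.18]
ee_rot: [[0.318, 0.002, 0.948], [-0.948, -0.001, 0.318], [0.002, -1.0, 0.002]]
force: [0.1, -0.4, -3.4]
gripper_width: 0.0271
```

```bash
python3 - <<'E'
from h import *
np.set_printoptions(precision=4,suppress=True)
P={n:snapshot(n) for n in ['wrist','side','scene']}; s=read_state()
p=P['wrist'];cv2.imwrite('pics/wrist4.png',p['frame']);print(p['origin'],s['tcp_pos'],s['gripper_width'])
for n in P:
  for t,z in [('wedge',0),('wedge_nose',0),('lip',.012)]:
    for r in spot_point(P[n],t)[:2]: print(n,t,round(r['confidence'],2),np.round(r['centre'],1),atz(P[n],r['centre'],z)[0])
cv2.imwrite('pics/side4.png',cv2.resize(P['side']['frame'][220:340,220:420],None,fx=4,fy=4,interpolation=cv2.INTER_CUBIC))
cv2.imwrite('pics/scene4.png',cv2.resize(P['scene']['frame'][190:310,230:430],None,fx=4,fy=4,interpolation=cv2.INTER_CUBIC))
E
```

```text
[0.4486 0.2352 0.1498] [0.4723 0.1641 0.18  ] 0.027353866100200106
wrist wedge 0.84 [181.   76.5] [0.3921 0.2371 0.    ]
wrist wedge 0.62 [323.  297.3] [0.4738 0.1663 0.    ]
side wedge 0.77 [282.6 257.8] [0.4633 0.1549 0.    ]
side wedge 0.6 [254.5 248.3] [0.3811 0.2311 0.    ]
side wedge_nose 0.66 [306.6 276.5] [0.5189 0.0391 0.    ]
side wedge_nose 0.62 [241.6 232.1] [0.3513 0.3386 0.    ]
side lip 0.78 [312.  283.3] [ 0.5249 -0.0124  0.012 ]
scene wedge 0.77 [237.  249.7] [0.3927 0.2364 0.    ]
scene wedge_nose 0.93 [309.8 266.9] [0.5046 0.0445 0.    ]
scene wedge_nose 0.59 [201.6 245. ] [0.3253 0.3187 0.    ]
scene lip 0.56 [329.6 267. ] [ 0.536  -0.0018  0.012 ]
```

View pics/wrist4.png

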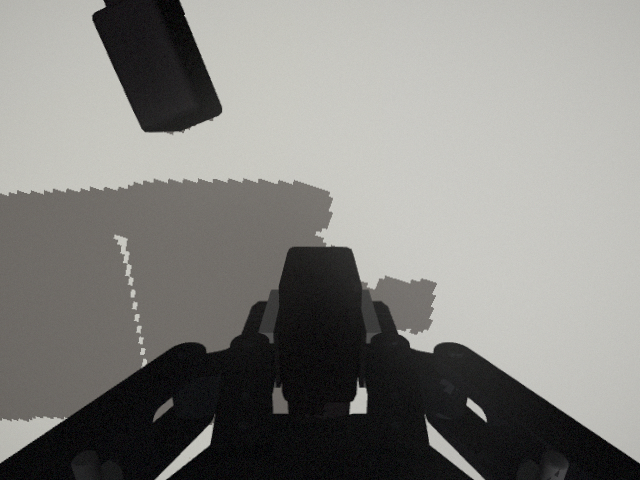

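View pics/side4.png

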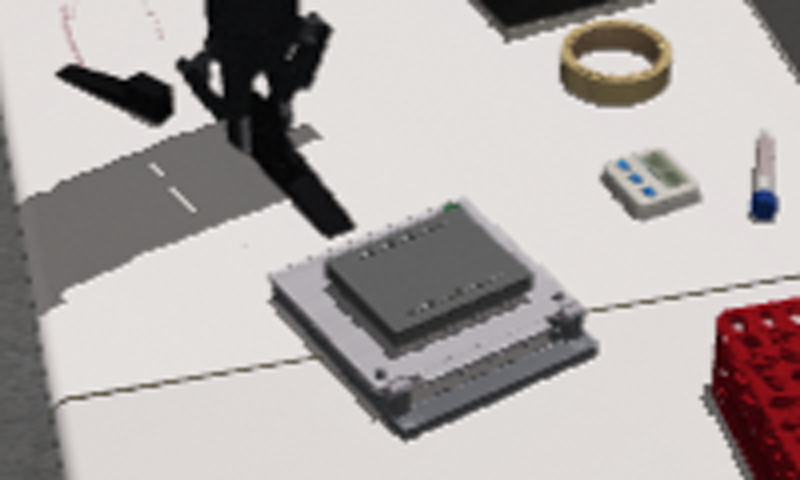

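View pics/scene4.png

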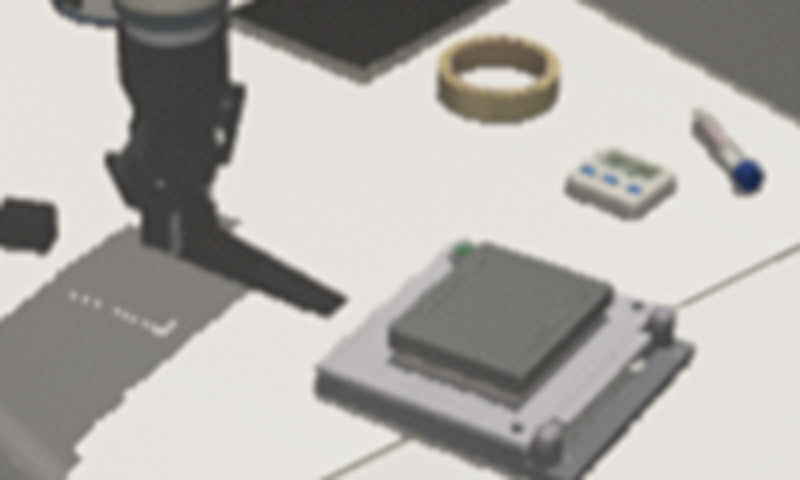

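```bash
python3 - <<'E'
from h import *
np.set_printoptions(precision=4,suppress=True)
P={n:snapshot(n) for n in ['side','scene']}
a=np.radians(-71.2);R=np.array([[np.cos(a),-np.sin(a)],[np.sin(a),np.cos(a)]]); o=np.array([.528,0.])
L=lambda w:(w[:,:2]-o)@R
off={'side':[220,220],'scene':[230,190]}
px={'side':[(330,236),(354,224)],'scene':[(328,317),(347,298)]}
ed={'side':[(272,274),(462,197)],'scene':[(317,367),(460,240)]}
for n in P:
    print(n,'nose',L(atz(P[n],np.array(px[n])/4+off[n],.001)).tolist(),'plate edge top',L(atz(P[n],np.array(ed[n])/4+off[n],.026)).tolist())
E
```

```text
side nose [[-0.0351950876522899, -0.013922481935335634], [-0.037766884463355514, 0.009716149946024686]] plate edge top [[0.006894530348426693, -0.08911946103580956], [0.00658276126592451, 0.08259730641522911]]
scene nose [[-0.0377994047797649, -0.014764660967647019], [-0.03941293090601065, 0.01070994581538305]] plate edge top [[0.006468993033311628, -0.0927515137572509], [0.006652251800745865, 0.08130452033020222]]
```

Request:
drive_tool(motion=[[[0, 0.05, 0], [0, 0, 0], 2.0], [[0, 0.1, 0], [0, 0, 0], 2.0], [[0, 0.1, 0], [0, 0, 0], 2.0], [[0, 0.1, 0], [0, 0, 0], 2.0]])

```text
t: 12.75
tcp_pos: [0.4722, 0.1638, 0.1799]
ee_rot: [[0.32, 0.003, 0.948], [-0.948, -0.001, 0.32], [0.002, -1.0, 0.003]]
force: [-2.8, -0.5, 9.5]
gripper_width: 0.0273
```

Request:
drive_tool(motion=[[[0.6, 0, 0], [0, 0, 0], 2.0], [[1.6, 0, -0.1], [0, 0, 0], 2.0], [[2.6, 0, -0.2], [0, 0, 0], 2.0], [[3.6, 0.01, -0.2], [0, 0, 0], 2.0], [[4.6, 0.01, -0.2], [0, 0, 0], 2.0], [[5.6, 0.01, -0.2], [0, 0, 0], 2.0], [[6.5, 0.01, -0.2], [0, 0, 0], 2.0], [[7.2, 0.02, -0.2], [0, 0, 0], 2.0], [[7.5, 0.02, -0.2], [0, 0, 0], 2.0], [[7.5, 0.02, -0.2], [0, 0, 0], 2.0], [[7.5, 0.02, -0.2], [0, 0, 0], 2.0]])

```text
t: 13.67
tcp_pos: [0.4946, 0.0917, 0.18]
ee_rot: [[0.32, 0.004, 0.948], [-0.948, -0.001, 0.32], [0.002, -1.0, 0.003]]
force: [1.6, -3.3, 2.1]
gripper_width: 0.0273
```

```bash
python3 - <<'E'
from h import *
np.set_printoptions(precision=4,suppress=True)
P={n:snapshot(n) for n in ['side','scene','wrist']}; s=read_state()
print(s['tcp_pos'],s['force'])
cv2.imwrite('pics/side5.png',cv2.resize(P['side']['frame'][220:340,220:420],None,fx=4,fy=4,interpolation=cv2.INTER_CUBIC))
cv2.imwrite('pics/scene5.png',cv2.resize(P['scene']['frame'][190:310,230:430],None,fx=4,fy=4,interpolation=cv2.INTER_CUBIC))
cv2.imwrite('pics/wrist5.png',P['wrist']['frame'])
E
```

```text
[0.4945 0.0922 0.18  ] [ 1.3757 -3.1121  2.8884]
```

View pics/side5.png

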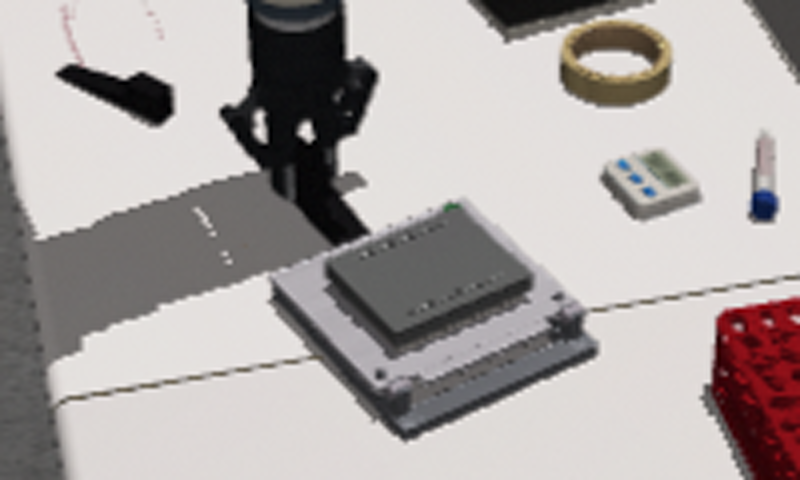

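View pics/scene5.png

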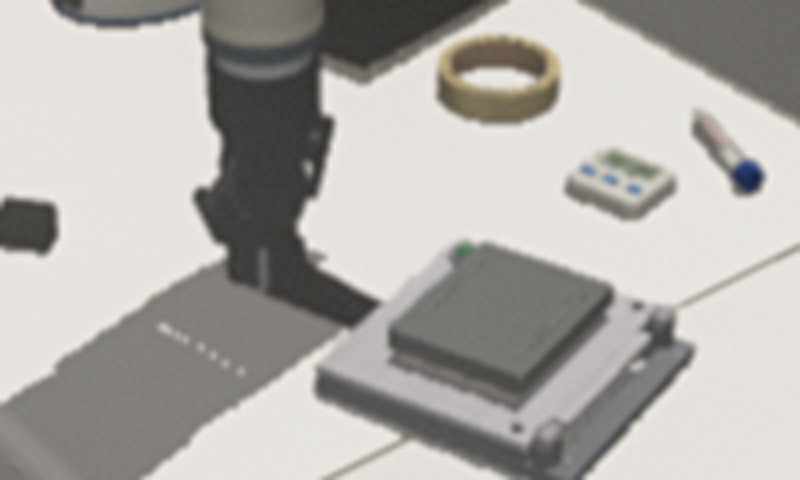

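View pics/wrist5.png

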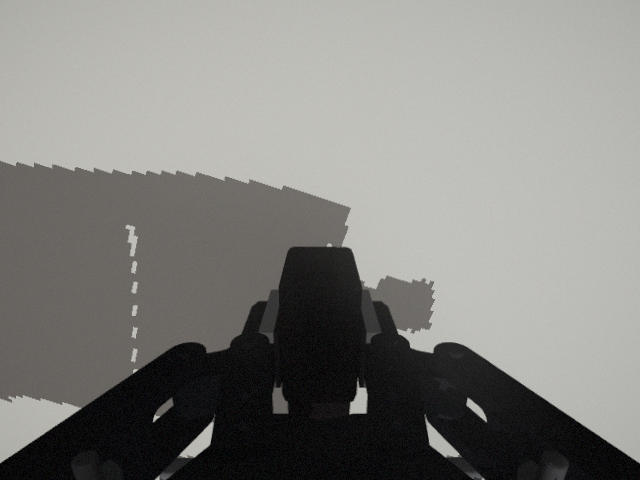

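Request:
drive_tool(motion=[[[0.2, 0, 0], [0, 0, 0], 2.0], [[0.4, 0, 0], [0, 0, 0], 2.0], [[0.6, 0, 0], [0, 0, 0], 2.0], [[0.6, 0, 0], [0, 0, 0], 2.0]])

```text
t: 14.15
tcp_pos: [0.4963, 0.0865, 0.1799]
ee_rot: [[0.32, 0.003, 0.947], [-0.947, -0.001, 0.32], [0.002, -1.0, 0.003]]
force: [-1.0, 2.6, 4.0]
gripper_width: 0.0275
```

Request:
drive_tool(motion=[[[0.15, 0, 0], [0, 0, 0], 2.0], [[0.3, 0, 0], [0, 0, 0], 2.0], [[0.4, 0, 0], [0, 0, 0], 2.0], [[0.4, 0, 0], [0, 0, 0], 2.0]])

```text
t: 14.48
tcp_pos: [0.4976, 0.0826, 0.18]
ee_rot: [[0.32, 0.003, 0.947], [-0.947, -0.001, 0.32], [0.002, -1.0, 0.003]]
force: [-1.1, 2.4, 3.3]
gripper_width: 0.0275
```

Request:
drive_tool(motion=[[[0.15, 0, 0], [0, 0, 0], 2.0], [[0.3, 0, 0], [0, 0, 0], 2.0], [[0.4, 0, 0], [0, 0, 0], 2.0], [[0.4, 0, 0], [0, 0, 0], 2.0]])

```text
t: 14.82
tcp_pos: [0.499, 0.0785, 0.18]
ee_rot: [[0.32, 0.003, 0.947], [-0.947, -0.001, 0.32], [0.002, -1.0, 0.003]]
force: [-0.4, 2.2, 3.6]
gripper_width: 0.0274
```

Request:
drive_tool(motion=[[[0.15, 0, 0], [0, 0, 0], 2.0], [[0.3, 0, 0], [0, 0, 0], 2.0], [[0.3, 0, 0], [0, 0, 0], 2.0]])

```text
t: 15.07
tcp_pos: [0.5, 0.0754, 0.1799]
ee_rot: [[0.32, 0.003, 0.947], [-0.947, -0.001, 0.32], [0.002, -1.0, 0.003]]
force: [-0.5, 2.1, 2.5]
gripper_width: 0.0275
```

Request:
drive_tool(motion=[[[0.15, 0, 0], [0, 0, 0], 2.0], [[0.3, 0, 0], [0, 0, 0], 2.0], [[0.3, 0, 0], [0, 0, 0], 2.0]])

```text
t: 15.32
tcp_pos: [0.501, 0.0723, 0.18]
ee_rot: [[0.32, 0.003, 0.947], [-0.947, -0.001, 0.32], [0.002, -1.0, 0.003]]
force: [-0.8, 0.6, 1.7]
gripper_width: 0.0274
```

Request:
drive_tool(motion=[[[0.15, 0, 0], [0, 0, 0], 2.0], [[0.3, 0, 0], [0, 0, 0], 2.0], [[0.3, 0, 0], [0, 0, 0], 2.0]])

```text
t: 15.57
tcp_pos: [0.502, 0.0693, 0.1799]
ee_rot: [[0.32, 0.003, 0.948], [-0.948, -0.001, 0.32], [0.002, -1.0, 0.003]]
force: [-1.5, 4.0, 2.2]
gripper_width: 0.027
```

Request:
drive_tool(motion=[[[0.15, 0, 0], [0, 0, 0], 2.0], [[0.3, 0, 0], [0, 0, 0], 2.0], [[0.3, 0, 0], [0, 0, 0], 2.0]])

```text
t: 15.82
tcp_pos: [0.5027, 0.0669, 0.1799]
ee_rot: [[0.319, 0.002, 0.948], [-0.948, -0.001, 0.319], [0.001, -1.0, 0.002]]
force: [-3.2, 9.5, 3.8]
gripper_width: 0.0274
```

Request:
drive_tool(motion=[[[0.15, 0, 0], [0, 0, 0], 2.0], [[0.3, 0, 0], [0, 0, 0], 2.0], [[0.3, 0, 0], [0, 0, 0], 2.0]])

```text
t: 16.07
tcp_pos: [0.5033, 0.0647, 0.18]
ee_rot: [[0.319, 0.002, 0.948], [-0.948, 0.0, 0.319], [0.0, -1.0, 0.002]]
force: [-2.6, 11.2, 4.7]
gripper_width: 0.0273
```

```bash
python3 - <<'E'
from h import *
np.set_printoptions(precision=4,suppress=True)
P={n:snapshot(n) for n in ['side','scene']}; s=read_state()
print(s['tcp_pos'],s['force'])
cv2.imwrite('pics/side6.png',cv2.resize(P['side']['frame'][230:330,260:400],None,fx=5.7,fy=5.7,interpolation=cv2.INTER_CUBIC))
cv2.imwrite('pics/scene6.png',cv2.resize(P['scene']['frame'][220:320,280:420],None,fx=5.7,fy=5.7,interpolation=cv2.INTER_CUBIC))
E
```

```text
[0.5033 0.0647 0.1799] [-2.8755 10.1715  3.4471]
```

View pics/scene6.png

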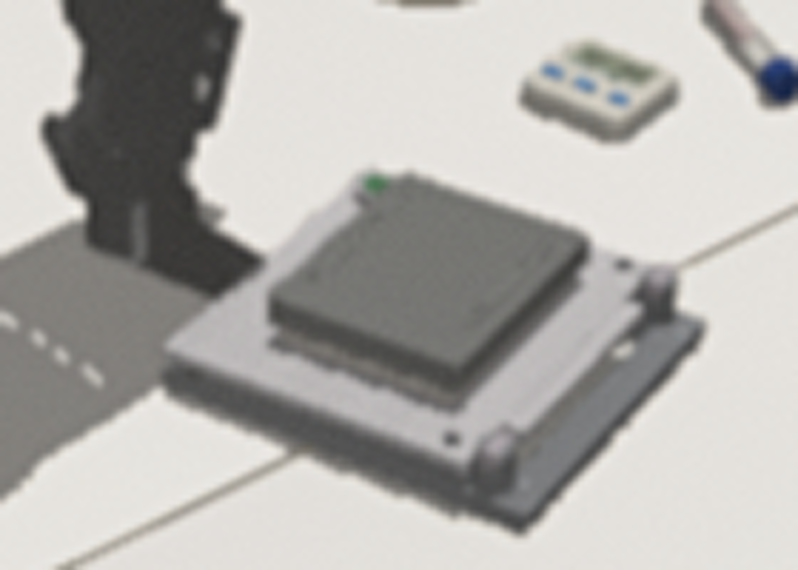

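Request:
drive_tool(motion=[[[0.2, 0, 0], [0, 0, 0], 2.0], [[0.4, 0, 0], [0, 0, 0], 2.0], [[0.6, 0, 0], [0, 0, 0], 2.0], [[0.8, 0, 0], [0, 0, 0], 2.0], [[1.0, 0, 0], [0, 0, 0], 2.0], [[1.1, 0, 0], [0, 0, 0], 2.0], [[1.1, 0, 0], [0, 0, 0], 2.0]])

```text
t: 16.75
tcp_pos: [0.5063, 0.0548, 0.1799]
ee_rot: [[0.319, 0.0, 0.948], [-0.948, 0.001, 0.319], [-0.001, -1.0, 0.001]]
force: [-4.0, 10.0, 4.7]
gripper_width: 0.0273
```

```bash
cat > lift.py <<'E'
from h import *
np.set_printoptions(precision=4,suppress=True)
P={n:snapshot(n) for n in ['side','scene']}; s=read_state()
print(s['tcp_pos'],s['force'],s['gripper_width'])
print('z-tilt',s['ee_rot'][2])
off={'side':(220,220),'scene':(230,190)}
a=np.radians(-71.2);R=np.array([[np.cos(a),-np.sin(a)],[np.sin(a),np.cos(a)]]); o=np.array([.528,-.001])
def W(x,y,z): return np.r_[o+R@[x,y],z]
th=np.linspace(0,.04,81)
import sys
for n in P:
    ref=cv2.imread(f'pics/{n}5.png'); cur=cv2.resize(P[n]['frame'][off[n][1]:off[n][1]+120,off[n][0]:off[n][0]+200],None,fx=4,fy=4,interpolation=cv2.INTER_CUBIC)
    cv2.imwrite(f'pics/{n}_l{s["t"]:.1f}.png',cur)
    g0=cv2.cvtColor(ref,cv2.COLOR_BGR2GRAY); g1=cv2.cvtColor(cur,cv2.COLOR_BGR2GRAY)
    pts=[(30,75,.028),(32,-60,.05),(32,60,.05),(10,-80,.028),(60,-80,.028),(132,0,.054),(-8,-75,.008)]
    for x,y,z in pts:
        X=W(x/1e3,y/1e3,z); q=proj(P[n],X)[0]; q2=proj(P[n],X+[0,0,.001])[0]
        pix=((q+.5-off[n])*4-.5); v=(q2-q)*4
        h=20; c=np.round(pix).astype(int)
        y0,y1,x0,x1=c[1]-h,c[1]+h,c[0]-h,c[0]+h
        if y0<0 or x0<0 or y1>480 or x1>800: continue
        try:
            M=np.eye(2,3,dtype=np.float32)
            cc,M=cv2.findTransformECC(g0[y0:y1,x0:x1],g1[y0:y1,x0:x1],M,cv2.MOTION_TRANSLATION,(3,100,1e-5),None,5)
            d=M[:,2]; print(n,(x,y),'shift',d,'mm(v) %.2f'%(d@v/(v@v)),'exp frac %.2f'%((160-x)/160),'cc %.3f'%cc)
        except cv2.error as e: print(n,(x,y),'ecc fail')
E
python3 lift.py
```

```text
[0.5064 0.0549 0.18  ] [-3.7548 10.0936  4.4107] 0.027410969077326052
z-tilt [-0.0005 -1.      0.0007]
side (30, 75) shift [-1.4651 -2.1491] mm(v) 2.11 exp frac 0.81 cc 0.990
side (32, -60) shift [2.4012 4.34  ] mm(v) -4.26 exp frac 0.80 cc 0.754
side (32, 60) shift [-0.3637 -1.2968] mm(v) 1.26 exp frac 0.80 cc 0.958
side (10, -80) shift [4.0546 3.9572] mm(v) -4.06 exp frac 0.94 cc 0.707
side (60, -80) shift [-0.6288 -1.7482] mm(v) 1.72 exp frac 0.62 cc 0.987
side (132, 0) shift [ 0.4863 -0.0793] mm(v) 0.08 exp frac 0.17 cc 0.928
side (-8, -75) shift [1.293  3.8905] mm(v) -3.92 exp frac 1.05 cc 0.534
scene (30, 75) shift [-1.9136 -3.0139] mm(v) 2.41 exp frac 0.81 cc 0.992
scene (32, -60) shift [ 0.6379 11.862 ] mm(v) -9.27 exp frac 0.80 cc 0.676
scene (32, 60) shift [-1.9494 -3.1202] mm(v) 2.46 exp frac 0.80 cc 0.965
scene (10, -80) ecc fail
scene (60, -80) shift [7.759 0.382] mm(v) -0.22 exp frac 0.62 cc 0.995
scene (132, 0) shift [ 0.0971 -0.1453] mm(v) 0.12 exp frac 0.17 cc 0.979
scene (-8, -75) shift [-4.8795  3.5595] mm(v) -2.83 exp frac 1.05 cc 0.686
```

Request:
drive_tool(motion=[[[0.2, 0, 0], [0, 0, 0], 2.0], [[0.4, 0, 0], [0, 0, 0], 2.0], [[0.5, 0, 0], [0, 0, 0], 2.0], [[0.5, 0, 0], [0, 0, 0], 2.0]])

```text
t: 17.18
tcp_pos: [0.5075, 0.0508, 0.1799]
ee_rot: [[0.319, -0.001, 0.948], [-0.948, 0.001, 0.319], [-0.002, -1.0, -0.0]]
force: [-3.7, 10.6, 4.4]
gripper_width: 0.0276
```

```bash
python3 lift.py | grep -v -- '-4[.]\|-9\|-2[.]83'
```

```text
z-tilt [-0.0014 -1.     -0.0001]
side (30, 75) shift [-1.3046 -1.9978] mm(v) 1.96 exp frac 0.81 cc 0.947
side (32, -60) shift [2.7016 5.1376] mm(v) -5.04 exp frac 0.80 cc 0.629
side (32, 60) shift [-0.7967 -2.1141] mm(v) 2.05 exp frac 0.80 cc 0.988
side (10, -80) shift [24.6289  1.5007] mm(v) -2.71 exp frac 0.94 cc 0.663
side (60, -80) shift [-12.6096 -15.6462] mm(v) 15.65 exp frac 0.62 cc 0.980
side (132, 0) shift [ 0.3526 -0.1133] mm(v) 0.11 exp frac 0.17 cc 0.942
scene (30, 75) shift [-0.42   -3.0603] mm(v) 2.49 exp frac 0.81 cc 0.969
scene (32, -60) shift [ 2.8686 -3.3579] mm(v) 2.64 exp frac 0.80 cc 0.572
scene (32, 60) shift [-0.7888 -2.9903] mm(v) 2.38 exp frac 0.80 cc 0.967
scene (10, -80) shift [-13.2478   0.9212] mm(v) -0.68 exp frac 0.94 cc 0.416
scene (60, -80) shift [8.5011 0.5275] mm(v) -0.32 exp frac 0.62 cc 0.981
scene (132, 0) shift [ 0.6977 -0.7319] mm(v) 0.60 exp frac 0.17 cc 0.990
```

Request:
drive_tool(motion=[[[0.1, 0, 0], [0, 0, 0], 2.0], [[0.2, 0, 0], [0, 0, 0], 2.0], [[0.3, 0, 0], [0, 0, 0], 2.0], [[0.3, 0, 0], [0, 0, 0], 2.0]])

```text
t: 17.62
tcp_pos: [0.5081, 0.0486, 0.1799]
ee_rot: [[0.32, -0.001, 0.948], [-0.948, 0.002, 0.32], [-0.002, -1.0, -0.001]]
force: [-2.8, 11.6, 4.5]
gripper_width: 0.0271
```

```bash
python3 lift.py | grep 'side (30\|side (32, 60\|scene (3.*, [67]\|tilt\|^\['; python3 - <<'E'
from h import *
p=snapshot('wrist'); cv2.imwrite('pics/wrist7.png',p['frame'])
a=cv2.imread('pics/wrist5.png')[230:300,270:375]; b=p['frame'][230:300,270:375]
cv2.imwrite('pics/cmp.png',cv2.resize(np.hstack([a,b]),None,fx=3.5,fy=3.5))
M=np.eye(2,3,dtype=np.float32); print(cv2.findTransformECC(cv2.cvtColor(a,6),cv2.cvtColor(b,6),M,cv2.MOTION_TRANSLATION,(3,100,1e-5),None,5))
E
ls pics
```

```text
[0.5081 0.0486 0.1799] [-2.7491 11.1185  4.7687] 0.027478933971457193
z-tilt [-0.0023 -1.     -0.0006]
side (30, 75) shift [-1.8533 -2.7438] mm(v) 2.70 exp frac 0.81 cc 0.960
side (32, 60) shift [-0.7256 -2.8419] mm(v) 2.76 exp frac 0.80 cc 0.996
scene (30, 75) shift [-0.7727 -2.9085] mm(v) 2.36 exp frac 0.81 cc 0.969
scene (32, 60) shift [-1.0891 -3.2753] mm(v) 2.60 exp frac 0.80 cc 0.981
(0.9657224266342258, array([[1.        , 0.        , 0.3733925 ],
       [0.        , 1.        , 0.07783867]], dtype=float32))
cmp.png
scene0.png
scene4.png
scene5.png
scene6.png
scene_crop.png
scene_l16.9.png
scene_l17.3.png
scene_l17.7.png
side0.png
side2.png
side3.png
side4.png
side5.png
side6.png
side_crop.png
side_l16.9.png
side_l17.3.png
side_l17.7.png
wc.png
wc2.png
wrist0.png
wrist1.png
wrist2.png
wrist3.png
wrist4.png
wrist5.png
wrist7.png
```

```bash
cat > fit.py <<'E'
from h import *
from scipy.optimize import minimize_scalar
import glob
P={n:snapshot(n) for n in ['side','scene']}
off={'side':(220,220),'scene':(230,190)}
a=np.radians(-71.2);R=np.array([[np.cos(a),-np.sin(a)],[np.sin(a),np.cos(a)]]); o=np.array([.528,-.001])
def W(L): return np.c_[L[:,:2]@R.T+o,L[:,2]]
def rot(L,t):
    x=L[:,0]-.16; z=L[:,2]-.03; c,s=np.cos(t),np.sin(t)
    return np.c_[.16+c*x+s*z, L[:,1], .03-s*x+c*z]
gx=lambda x0,x1,y0,y1,z:np.array([(x,y,z) for x in np.arange(x0,x1,1.) for y in np.arange(y0,y1,1.)])/1e3
# regions: rear of lid excluded little motion; use +y half incl. outside boundary? plate +y strip and lid front/+y edge
S=[gx(4,75,62,86,28),gx(28,70,10,62,54)]
def run(n,refn,curn):
    g=lambda f:cv2.GaussianBlur(cv2.cvtColor(cv2.imread(f),6),(0,0),3).astype(np.float32)
    r,c=g(refn),g(curn); sm=lambda im,L:cv2.remap(im,*[q.astype(np.float32).reshape(-1,1) for q in ((proj(P[n],W(L))+.5-off[n])*4-.5).T],cv2.INTER_CUBIC)
    out=[]
    for Sx in S+[np.vstack(S)]:
        A=sm(r,Sx)
        f=lambda t:float(np.mean((sm(c,rot(Sx,t))-A)**2))
        ts=np.linspace(-.01,.04,51); t0=ts[np.argmin([f(t) for t in ts])]
        out.append(minimize_scalar(f,bounds=(t0-.002,t0+.002),method='bounded').x)
    return np.round(out,4)
for n in P:
    for ref in ['5','4']:
        for cur in ['4','5']+[k[len('pics/'+n+'_'):-4] for k in sorted(glob.glob(f'pics/{n}_l*.png'))]:
            fn=f'pics/{n}{cur}.png' if cur in '45' else f'pics/{n}_{cur}.png'
            print(n,ref,cur,run(n,f'pics/{n}{ref}.png',fn))
E
python3 fit.py
```

```text
side 5 4 [0.0002 0.0003 0.0003]
side 5 5 [ 0. -0.  0.]
side 5 l16.9 [0.0112 0.0157 0.0133]
side 5 l17.3 [0.0155 0.0199 0.0173]
side 5 l17.7 [0.018  0.0253 0.0212]
side 4 4 [ 0. -0. -0.]
side 4 5 [-0.0002 -0.0003 -0.0003]
side 4 l16.9 [0.0108 0.0154 0.0128]
side 4 l17.3 [0.0148 0.0195 0.017 ]
side 4 l17.7 [0.0178 0.0251 0.0209]
scene 5 4 [0.     0.0002 0.0001]
scene 5 5 [-0. -0. -0.]
scene 5 l16.9 [0.0161 0.0189 0.0175]
scene 5 l17.3 [0.0184 0.0213 0.0199]
scene 5 l17.7 [0.0205 0.0231 0.0219]
scene 4 4 [ 0. -0. -0.]
scene 4 5 [-0.0001 -0.0002 -0.0001]
scene 4 l16.9 [0.0159 0.0187 0.0173]
scene 4 l17.3 [0.0183 0.021  0.0197]
scene 4 l17.7 [0.0205 0.0229 0.0217]
```

View pics/scene_l17.7.png

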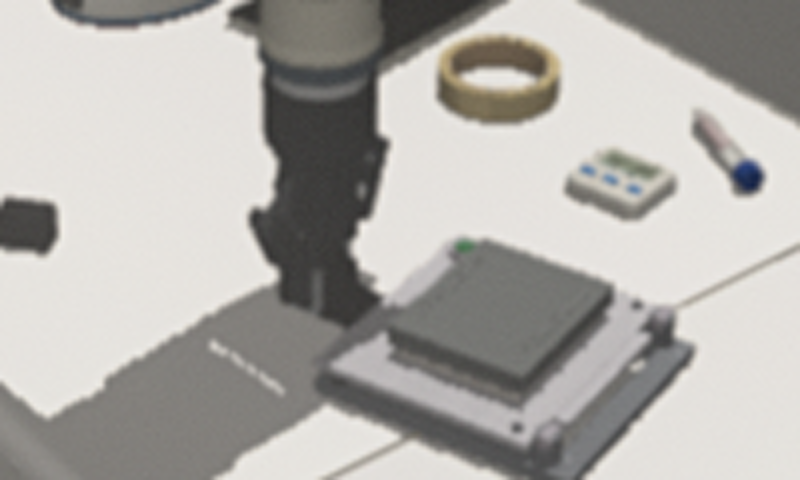

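View pics/side_l17.7.png

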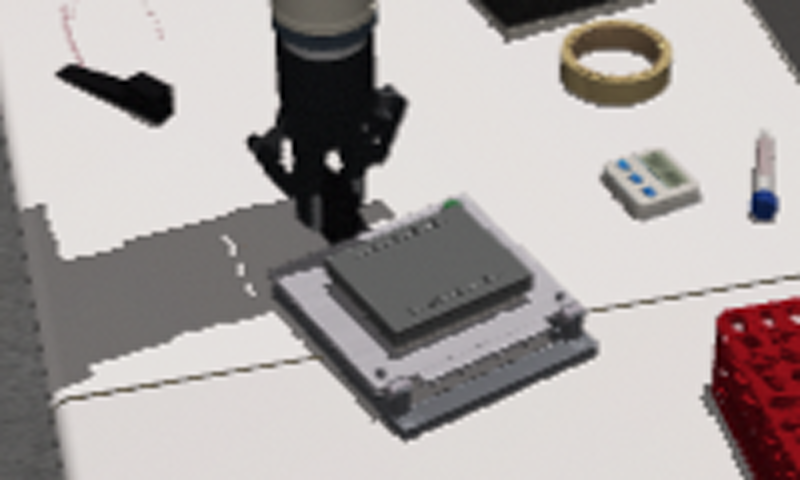

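Request:
drive_tool(motion=[[[0.1, 0, 0], [0, 0, 0], 2.0], [[0.16, 0, 0], [0, 0, 0], 2.0], [[0.16, 0, 0], [0, 0, 0], 2.0], [[0.16, 0, 0], [0, 0, 0], 2.0]])

```text
t: 18.2
tcp_pos: [0.5083, 0.0478, 0.18]
ee_rot: [[0.32, -0.002, 0.947], [-0.947, 0.003, 0.32], [-0.003, -1.0, -0.001]]
force: [-3.0, 11.6, 4.0]
gripper_width: 0.0274
```

```bash
python3 lift.py | grep '^\[\|tilt'; python3 fit.py | grep ' 5 l18'; python3 -c "
from h import *
for n in ['side','scene']:
    p=snapshot(n)
    for t in ['tape_roll','lab_timer','pen','boat']:
        print(n,t,[atz(p,r['centre'],0)[0].round(3).tolist() for r in spot_point(p,t)[:1]])
print(read_state()['tcp_pos'],read_state()['force'],read_state()['t'])"
```

```text
[0.5083 0.0478 0.18  ] [-3.28   11.585   3.8029] 0.027356261016968794
z-tilt [-0.0031 -1.     -0.0009]
side 5 l18.3 [0.0191 0.0271 0.0226]
scene 5 l18.3 [0.0208 0.0242 0.0225]
side tape_roll [[0.79, 0.181, 0.0]]
side lab_timer [[0.763, 0.022, 0.0]]
side pen [[0.373, 0.502, 0.0]]
side boat [[0.608, -0.338, 0.0]]
scene tape_roll [[0.781, 0.196, 0.0]]
scene lab_timer [[0.769, 0.029, 0.0]]
scene pen []
scene boat [[0.61, -0.345, 0.0]]
[0.50826205 0.04779116 0.179937  ] [-2.87260923 11.95978698  4.04524248] 18.9
```

Both views agree at about 0.0225 rad. The tool has pitched about 0.3° nose-down since the grasp because of the push. I'll straighten it so the wedge certainly lies flat, then re-measure.

Request:
drive_tool(motion=[[[0.05, 0.03, 0], [0, 0, -0.1], 2.0], [[0.03, 0.03, 0], [0, 0, -0.2], 2.0], [[0.0, 0.03, 0], [0, 0, -0.35], 2.0], [[0.0, 0.03, 0], [0, 0, -0.35], 2.0], [[0.0, 0.03, 0], [0, 0, -0.35], 2.0]])

```text
t: 19.32
tcp_pos: [0.5081, 0.0485, 0.1799]
ee_rot: [[0.32, -0.0, 0.947], [-0.947, -0.002, 0.32], [0.002, -1.0, -0.001]]
force: [-4.2, 12.8, 7.4]
gripper_width: 0.0275
```

```bash
python3 lift.py | grep '^\[\|tilt'; python3 fit.py | grep ' 5 l1[89]'; python3 -c "
from h import *
s=read_state();g=s['tcp_pos']+.155*s['ee_rot'][:,1];print(s['t'],g,s['ee_rot'].round(4).tolist())"
```

```text
[0.508  0.0485 0.1799] [-3.8588 11.1794  7.285 ] 0.027619249433811163
z-tilt [ 0.002 -1.    -0.001]
side 5 l18.3 [0.0191 0.0271 0.0226]
side 5 l19.4 [0.0189 0.0266 0.0224]
scene 5 l18.3 [0.0208 0.0242 0.0225]
scene 5 l19.4 [0.0209 0.0243 0.0226]
19.5167 [0.50796217 0.04818702 0.02491251] [[0.3199, -0.0003, 0.9474], [-0.9474, -0.0022, 0.3199], [0.002, -1.0, -0.001]]
```

Lift is unchanged (0.0225 rad in both views) with the tool back at its grasp attitude. I'm handing in.

```bash
python3 -c "
from h import *
s=read_state();print(s['t'],s['tcp_pos'],s['force']);print(sign_off())"
```

```text
19.5167 [0.50801555 0.04853418 0.17991211] [-4.08163234 11.92810969  7.33078273]
the job is handed in; nothing more can be done
None
```

I pressed the lid home, then slid the larger black wedge under the middle of the table's low edge until the plate came level. I handed the job in at about 19.5 s with the gripper still holding the wedge.

**Lid:** it moved down and then stopped hard. In the last steps it moved only about 0.2 mm while the force rose to about 26 N.

**Lift:** image comparison with the resting plate gave a tilt of 0.0224 rad in the side view and 0.0226 rad in the scene view. That is about 3.6 mm, against 0.022 for exactly level. The wedge's travel past the force-detected contact gave about 3.7 mm.

**Where the checks disagreed:**
- The first patch-tracking measurements of the lift scattered by about ±0.5 mm, so I replaced them with the whole-plate fit.
- Within each view, the plate-strip and lid parts of that fit differed from each other (0.019 and 0.027 in the side view). Only the combined values agree well.

**Wedge:** the wrist view showed no slip in the grip. The push had tilted the tool by about 0.3°. I straightened it at the end, and the lift did not change.

**Surroundings:** the tape roll, timer and weighing boat were at their starting positions within detection noise. The pen was found in only one of the two views in the last check, near its first position. The small look-alike wedge had not moved when I checked it part-way through. The pictures showed nothing of the robot touching the table.

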